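# Linchpin the crank onto a rolling mill and snap its ring shut

## Robot

A 6-joint arm with a two-finger parallel gripper is mounted at the origin on a cart in front of the work surface, level with it; the furniture and walls round the work are solid. World frame = base frame: x ahead of the robot, y to its left, z up, the work surface at z = 0. Lengths are in m, angles in rad, forces in N, time in s.
With the tool pointing down it reaches from about 0.35 to 0.85 m from the base axis. Payload 8.1 kg.
Tool frame: the origin (TCP) lies between the finger pads; the fingertips stand 11 mm ahead of it and the grasp point (between the pads) lies 8 mm behind it (robot.tips_ahead is the distance from the TCP to the fingertips, in m); z points along the fingers, y is the line along which they close (so a half turn about z gives the same grasp; the last joint's range is limited). The gripper opens to 93 mm and grips with 3 to 60 N. Pads are 15 mm wide; open, the fingers measure 128 mm over their backs; the gripper's body (75 mm by 188 mm) begins 65 mm behind the grasp point.
Start: joints at [-1.276, 0.13, 1.488, -0, 1.523, -0.085], TCP at [0.222, -0.557, 0.23] pointing down, gripper open.
Joint ranges: [-2.96, 2.96], [-0.89, 2.26], [0.02, 2.5], [-1.34, 4.48], [0, 2.73], [-2.66, 2.66]. Speed limits (rad/s): [2.39, 2.39, 2.79, 3.14, 3.14, 3.14].

## Interface

Orientations are given as a rotation vector (axis times angle).
In Python, from plant import robot gives the robot as it stands. The module is installed in compiled form; this text tells all that it offers.
- The arm moves only by the tool move_arm, never from a script. Its argument "deltas" is one flat list of numbers, 7 for each row, row after row: the shift along the tool's x, y, z in m, then the turn, a rotation vector about the tool's x, y, z in rad, then the opening, from 0 (shut) to 1 (fully open). A call has 1 to 12 rows; each row is the pose to reach, as a shift and turn from the pose commanded when the call began, along the tool's axes at that moment; what a row does not reach only later rows make up. A row lasts 1/8 s, in which the tool goes at most 62.5 mm and 10.7 degrees, less where a joint would pass 70% of its speed; a pose out of reach is approached as far as the arm can. A call with a gripper value outside its range is refused whole. The fingers move at their own pace and stop on an object; "squeeze" is the grip in N (left out, the last holds). Time passes only in rows, so rows that repeat a pose let the fingers close. It gives the time, the measured TCP pose, the force, the opening and the grip force at its end, in the units of the state.
- robot.read_state(): the state, without advancing time (a new reading comes with each control period).
- robot.read_camera(name): name is "scene" or "top" or "wrist"; returns (picture, depth): 420x560x3 uint8, red, green, blue; 420x560 float32, m along the optical axis (not along the pixel's ray), 0 where there is no reading.
- robot.camera_model(name): a dict with "K" (3x3 intrinsics, pixels), "k1" (the pictures are not rectified: a ray, as slopes to the right and down, at radius r is drawn at 1 + k1 r^2 times it, then the intrinsics apply), "R" (3x3) and "t" (3): a world point X has camera coordinates R X + t; the wrist camera has in their place "tool_from_camera" (4x4, takes a point from camera to tool coordinates, whose origin is the TCP and whose axes are the flange's). Camera axes: x right, y down, z forward; pixel columns grow to the right and rows downward; lengths in m; the calibration is good to about 2 mm. A picture is of the moment at which its call begins: read the wrist's pose just before it. camera_model takes no time and is no camera call.
- robot.close_job(): hands the job in; it is judged then, once.
Trained networks look in the newest picture that a camera, given by its name, has taken for a name from the list of things; names that differ only in an ending like _2 or _b are one class to them, and where a whole thing is asked for, a point or a joint stands for the part that bears it (a point fixed in the world has none). Each returns a list of dicts, best first, with "confidence" (0 to 1); they miss things now and then, are a little off and sometimes report something else, mostly with a low value. They report only what shows in the picture. A call takes as long as a camera call.
- robot.recognise(camera, label): "uv" ([column, row] in pixels, amid what is visible of it).
The state is a dict: "t": time; "q": joint angles; "dq": joint speeds; "joint_torque": joint torques, N m; "tool_pos": TCP position; "orientation": TCP orientation; "force": force on the tool from outside, world axes, zero at the start; "wrist_torque": the same for the moment, N m; "opening": finger opening in m; "gripper_force": force on a finger pad.
Only numpy, scipy, OpenCV 4.12 (cv2) and the standard library are available. Lean on these libraries where they do the work, as an engineer would, in place of code of your own. Each camera call takes 0.05 s, during which the arm holds its last target. There are 200 camera calls.

## Task

Pin the crank to the little rolling mill: lift the linchpin out of its wooden block and, with its ring towards the free end of the shaft, push it down through the crank's socket and the shaft inside until its collar sits fully home. The crank stands a few millimetres too far out, so the pin will first stop on the shaft: draw the crank inward with it under a light touch until you feel it drop into the shaft's hole, and never force it. Then swing the pin's sprung ring down round the end of the shaft until it snaps over the tip of the pin and stays there, and leave the caliper, the pliers and the solder tin where they are.

Things in the scene. Friction and masses are not known exactly. Their poses are not given: they have to be found in the camera images.
- mill: Small grey cast rolling mill bolted on a dark wood board 130x160x26, fixed to the bench, 230 high. Origin: middle of the board's underside; x away from the robot at yaw 0. Its steel drive shaft is level, axis at z 143, and leaves towards the mill's -y; its square end (17.6) runs to y -142. An upright 11.5 mm cross hole through it lies hidden inside the crank's socket.
- socket_hole (a point): Mouth of the 11.5 mm hole through the crank's square socket (26 wide, 26 high, walls 4.2), on its flat top face 13 mm above the shaft's axis; axes as the mill's. It ends 12 mm outward of the hole; the arm hangs 19 mm inward of it. The crank slides stiffly along the shaft (4 N); its hole starts 3 to 6 mm outward (-y) of the shaft's, so a pin stops on the shaft 4 mm down.
- linchpin: Steel linchpin. Origin: middle of the underside of its 18 mm collar, z up along the pin. Shank 10 mm thick, 38 long below the collar, with a blunt, slightly domed tip (8.4 mm flat part, 1 mm chamfer). Above the collar a 14x14 mm square head up to z 34, sides along x and y; the ring's eyes stick out to x +-15 at z 9. The ring opens towards -y. Starts upright in the block, collar on it; about 80 g.
- lock_ring (a joint): Sprung ring hinged in the pin's head along x, 9 mm above the collar's underside; wire 4.5, 56.5 mm across, so its legs pass beside the socket. Rad: about 1.7 when open (level, held by a weak spring), 0.12 right under the pin's tip, about 0.06 when it rests locked behind the tip, 0 at the stop. The tip stands 1.5 mm in its way; the bow gives at 3 N, then 3 N/mm; until past it springs back open.
- ring_tip (a point): Middle of the ring wire at the far side from its hinge, 47.7 mm from the hinge axis.
- pin_block: Loose wooden block 44x90x46 mm with the linchpin in a hole 25 mm to -y of its middle and two short thin steel pegs standing 12 mm high 30 mm to +y. Origin: middle of its underside.
- caliper: Digital caliper lying on the bench, 69x200x12 mm; a bystander.
- pliers_flat: Pliers with red handles lying on the bench, 146x57x12 mm; a bystander.
- solder_tin: Flat round tin with a green lid, 63 mm across, 19 high; a bystander.

How it is judged:
By the outcome, as a careful person would: the job done as asked, in the order asked, and still so for the second after the job is handed in, with the robot touching nothing.
It also fails if it takes over 72 s, if anything falls off the work surface, if the arm or the gripper's body presses on something with over 40 N, if the wrist force passes 120 N, or if a joint passes its speed limit or range.

## Working session

There is one attempt and no reset: what is moved stays moved. The work goes in short steps, Python scripts to look and compute and a tool call to move; the robot and the scene stay as the last step left them, time stands still between calls to the robot, and variables do not carry over. Pictures are saved under pics/ and viewed, at most 10 in all, crops included, and the job is handed in when it is done.

Besides the shell and the picture viewer there is one more tool, called after ">>>" by a JSON object that holds its "api" and its "payload", one argument or row to a line. move_arm: Moves the arm, as the interface text tells. Its arguments: {"type":"object","properties":{"deltas":{"type":"array","items":{"type":"number"}},"squeeze":{"type":"number"}},"required":["deltas"]}

```bash
mkdir -p pics; cat > h.py <<'E'
import numpy as np, cv2
from plant import robot
from scipy.spatial.transform import Rotation as Ro
def cam(name):
    s=robot.read_state(); im,d=robot.read_camera(name); m=robot.camera_model(name)
    if 'R' in m: R=np.array(m['R']);t=np.array(m['t']); Rw=R.T; tw=-R.T@t
    else:
        T=np.array(m['tool_from_camera']); Rt=Ro.from_rotvec(s['orientation']).as_matrix()
        Rw=Rt@T[:3,:3]; tw=Rt@T[:3,3]+np.array(s['tool_pos'])
    return dict(im=im,d=d,K=np.array(m['K']),k1=m['k1'],Rw=Rw,tw=tw)
def ray(c,uv):
    K=c['K'];p=np.array([(uv[0]-K[0,2])/K[0,0],(uv[1]-K[1,2])/K[1,1]]);q=p.copy()
    for _ in range(20): q=p/(1+c['k1']*(q@q))
    return np.array([q[0],q[1],1])
def dep(c,uv):
    u,v=int(round(uv[0])),int(round(uv[1])); return c['tw']+c['Rw']@(ray(c,uv)*c['d'][v,u])
def atz(c,uv,z):
    r=c['Rw']@ray(c,uv); return c['tw']+r*(z-c['tw'][2])/r[2]
def proj(c,X):
    p=c['Rw'].T@(np.array(X)-c['tw']);p=p[:2]/p[2];p=p*(1+c['k1']*(p@p));return p*[c['K'][0,0],c['K'][1,1]]+c['K'][:2,2]
def cloud(c,step=1):
    v,u=np.mgrid[0:420:step,0:560:step];uv=np.stack([u.ravel(),v.ravel()],1).astype(float)
    K=c['K'];p=(uv-K[:2,2])/[K[0,0],K[1,1]];q=p.copy()
    for _ in range(20): q=p/(1+c['k1']*(q**2).sum(1,keepdims=True))
    z=c['d'][v.ravel(),u.ravel()];P=np.c_[q,np.ones(len(q))]*z[:,None]
    return (P@c['Rw'].T+c['tw']).reshape(*v.shape,3)
def save(n,im): cv2.imwrite('pics/'+n,im[...,::-1])
E
cat > a.py <<'E'
from h import *
s=robot.read_state();print(s['t'],s['tool_pos'],s['orientation'],s['force'],s['opening'],robot.tips_ahead)
for n in ['scene','top']:
    c=cam(n);save(n+'0.png',c['im']);print(n,c['tw'],c['K'][0,0])
    for l in ['mill','socket_hole','linchpin','lock_ring','ring_tip','pin_block','caliper','pliers_flat','solder_tin']:
        for r in robot.recognise(n,l)[:2]:
            print(l,np.round(r['uv']),round(r['confidence'],2),np.round(dep(c,r['uv']),3))
E
python3 a.py
```

```text
0.0 [ 0.22227245 -0.55671965  0.22859595] [-3.08332637e+00 -5.92600189e-01  3.63345975e-04] [ 0.13583877 -0.19508543 -1.09450998] 0.09319689545802425 0.011
scene [-0.20003772  0.75679247  0.57849252] 382.47255143676364
mill [190. 259.] 0.83 [ 0.645  0.234 -0.003]
socket_hole [227. 247.] 0.89 [0.473 0.227 0.099]
ring_tip [274. 273.] 0.48 [0.39  0.147 0.013]
pin_block [365. 209.] 0.76 [ 0.389 -0.315  0.035]
caliper [273. 273.] 0.7 [0.392 0.148 0.015]
pliers_flat [222. 314.] 0.82 [0.375 0.341 0.008]
solder_tin [316. 242.] 0.7 [ 0.4   -0.046  0.02 ]
top [ 0.36960208 -0.01383675  1.11561243] 400.783498673139
mill [147. 200.] 0.83 [0.49  0.282 0.214]
mill [298. 238.] 0.72 [ 0.408 -0.067  0.019]
socket_hole [416. 244.] 0.67 [ 0.391 -0.369  0.079]
linchpin [412. 243.] 0.55 [ 0.395 -0.365  0.066]
ring_tip [417. 234.] 0.43 [ 0.419 -0.402 -0.003]
pin_block [393. 242.] 0.95 [ 0.398 -0.32   0.046]
pin_block [415. 240.] 0.21 [ 0.401 -0.366  0.081]
caliper [223. 240.] 0.61 [0.405 0.138 0.013]
pliers_flat [156. 244.] 0.54 [0.393 0.325 0.001]
```

View pics/scene0.png

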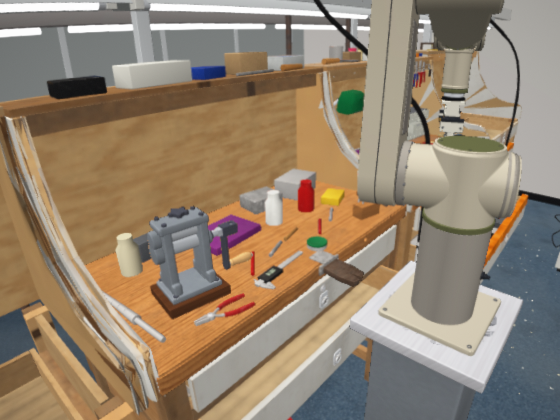

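View pics/top0.png

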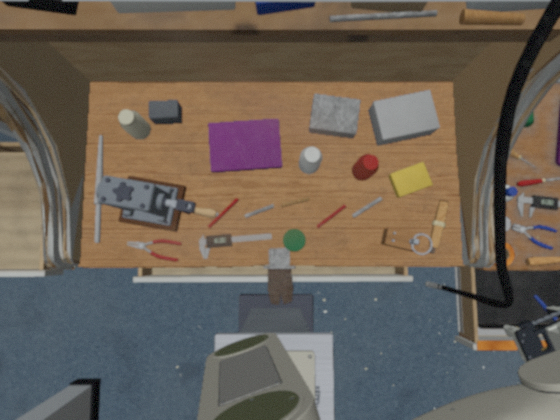

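The scene picture shows the mill at about (190,259) with its crank on the near right, and the block with the pin at about (365,209). In the top view the mill is at (150,200), with its shaft pointing right (world -y) to about (185,206). The pin is at (412,243) and its ring lies to the right, at about (422,245). Next I'll take close views with the wrist camera.

```bash
cat >> h.py <<'E'
def Rdown(yaw):  # tool z down, tool x at world yaw
    c,s_=np.cos(yaw),np.sin(yaw); return np.array([[c,s_,0],[s_,-c,0],[0,0,-1.]])
def delta(pos,yaw=None,R=None,s=None):
    s=s or robot.read_state();R0=Ro.from_rotvec(s['orientation']).as_matrix()
    R1=R if R is not None else Rdown(yaw)
    return np.round(np.r_[R0.T@(np.array(pos)-s['tool_pos']),Ro.from_matrix(R0.T@R1).as_rotvec()],4)
E
python3 - <<'E'
from h import *
print(np.round(robot.camera_model('wrist')['tool_from_camera'],3))
print(robot.camera_model('wrist')['K'])
c=cam('top');P=cloud(c)
m=(P[...,2]>.03)&(P[...,2]<.12)&(P[...,1]<-.27)&(P[...,1]>-.46)&(P[...,0]>.33)&(P[...,0]<.48)
Q=P[m];b=Q[(Q[:,2]>.04)&(Q[:,2]<.052)]
print(len(b),b.mean(0),cv2.minAreaRect((b[:,:2]*1000).astype(np.float32)))
h=Q[Q[:,2]>.06];print(h.round(3)[::4])
m=(P[...,2]>.1)&(P[...,2]<.3)&(P[...,1]<.4)&(P[...,1]>.1)&(P[...,0]>.3)&(P[...,0]<.6)
Q=P[m]
for a,bb in [(.14,.17),(.17,.21),(.21,.25)]:
    q=Q[(Q[:,2]>a)&(Q[:,2]<bb)];print(a,len(q),q.mean(0),cv2.minAreaRect((q[:,:2]*1000).astype(np.float32)))
print(delta([.36,-.35,.28],0))
E
```

```text
[[-0.    -0.956 -0.294  0.083]
 [ 1.    -0.     0.001 -0.001]
 [-0.001 -0.294  0.956 -0.156]
 [ 0.     0.     0.     1.   ]]
[[374.84853406   0.         278.27617383]
 [  0.         374.84853406 207.31741457]
 [  0.           0.           1.        ]]
489 [ 0.40394493 -0.34206004  0.04563353] ((403.56085205078125, -346.35247802734375), (91.06193542480469, 44.482112884521484), 76.55728912353516)
[[ 0.422 -0.318  0.064]
 [ 0.417 -0.319  0.061]
 [ 0.412 -0.406  0.06 ]
 [ 0.404 -0.37   0.078]
 [ 0.401 -0.316  0.067]
 [ 0.401 -0.366  0.081]
 [ 0.401 -0.378  0.078]
 [ 0.399 -0.364  0.063]
 [ 0.398 -0.368  0.083]
 [ 0.396 -0.363  0.06 ]
 [ 0.396 -0.367  0.08 ]
 [ 0.394 -0.363  0.066]
 [ 0.393 -0.369  0.079]
 [ 0.391 -0.37   0.078]]
0.14 496 [0.48787291 0.24508395 0.15512351] ((494.6127624511719, 287.2297058105469), (62.396331787109375, 197.20008850097656), 2.2787208557128906)
0.17 220 [0.49530821 0.307269   0.19893828] ((505.2964172363281, 336.18792724609375), (131.5493927001953, 66.36467742919922), 80.11731719970703)
0.21 1430 [0.5037887  0.33078974 0.21652041] ((504.56024169921875, 332.124267578125), (123.19021606445312, 64.7940673828125), 79.7586898803711)
[ 0.2046 -0.1415 -0.0504  0.      0.      0.3798]
```

```bash
python3 -c "
from h import *
print(delta([.41,-.365,.23],-.234))"
```

```text
[ 2.454e-01 -1.090e-01 -4.000e-04  0.000e+00  0.000e+00  6.138e-01]
```

>>> {"api": "move_arm", "payload": {
  "deltas": [0.06,-0.027,0,0,0,0.15,0.6,0.12,-0.054,0,0,0,0.3,0.6,0.18,-0.081,0,0,0,0.46,0.6,0.245,-0.109,0,0,0,0.614,0.6,0.245,-0.109,0,0,0,0.614,0.6]
}}

```text
t: 1.68
tool_pos: [0.4117, -0.3626, 0.2299]
orientation: [-3.12, 0.364, -0.001]
force: [-0.9, -0.5, 0.6]
opening: 0.0559
gripper_force: 0.0
```

```bash
python3 - <<'E'
from h import *
s=robot.read_state();print(s['t'],s['tool_pos'],s['orientation'],s['opening'])
c=cam('wrist');save('w1.png',c['im'])
for l in ['linchpin','lock_ring','ring_tip','pin_block']:
    for r in robot.recognise('wrist',l)[:2]: print(l,np.round(r['uv']),round(r['confidence'],2),np.round(dep(c,r['uv']),3))
P=cloud(c);np.save('w1.npy',P)
Q=P.reshape(-1,3);Q=Q[(Q[:,0]>.33)&(Q[:,0]<.47)&(Q[:,1]<-.27)&(Q[:,1]>-.46)]
rr=lambda q:(len(q),q.mean(0).round(4),cv2.minAreaRect((q[:,:2]*1000).astype(np.float32)))
b=Q[(Q[:,2]>.040)&(Q[:,2]<.049)];print(rr(b))
h=Q[(Q[:,2]>.074)];print(np.percentile(h[:,2],[5,50,95]),rr(h))
E
```

```text
1.675 [ 0.41173216 -0.36258563  0.22986177] [-3.12010628e+00  3.63968693e-01 -1.11534138e-03] 0.055946172520452794
linchpin [296. 204.] 0.64 [ 0.4   -0.374  0.08 ]
lock_ring [336. 219.] 0.86 [ 0.371 -0.406  0.06 ]
lock_ring [338. 203.] 0.16 [ 0.368 -0.416  0.001]
ring_tip [339. 201.] 0.55 [ 0.37  -0.418  0.002]
pin_block [255. 192.] 0.58 [ 0.41  -0.339  0.047]
(3776, array([ 0.4063, -0.3416,  0.0471]), ((404.19720458984375, -344.4518737792969), (90.2830581665039, 44.6514778137207), 76.72527313232422))
[0.25028944 0.32179491 0.32904754] (56998, array([ 0.4365, -0.3673,  0.3122]), ((420.80621337890625, -363.65655517578125), (158.69992065429688, 56.368648529052734), 76.75057983398438))
```

View pics/w1.png

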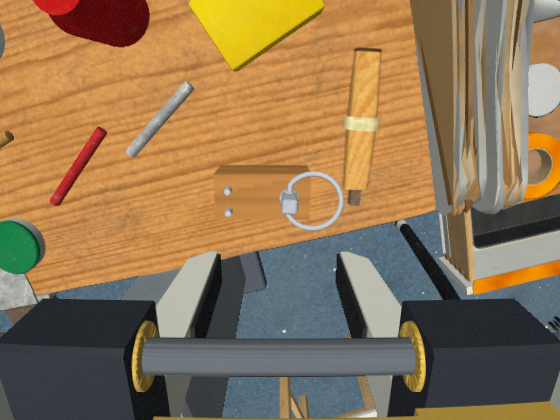

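The wrist view shows the pin head at about (290,200). The ring circle is centred near (315,201), toward world -y, and the block spans (215–310, 165–220). The handle at (355,195) lies just beyond the ring. Next I'll fit the head and the ring.

```bash
python3 - <<'E'
from h import *
P=np.load('w1.npy');Q=P.reshape(-1,3);Q=Q[(Q[:,0]>.33)&(Q[:,0]<.47)&(Q[:,1]<-.27)&(Q[:,1]>-.46)]
h=Q[(Q[:,2]>.076)&(Q[:,2]<.09)];print(len(h),h[:,2].mean(),np.median(h,0),(h.min(0)+h.max(0))/2,cv2.minAreaRect((h[:,:2]*1000).astype(np.float32)))
r=Q[(Q[:,2]>.053)&(Q[:,2]<.070)&(Q[:,1]<-.375)]
A=np.c_[2*r[:,:2],np.ones(len(r))];x=np.linalg.lstsq(A,(r[:,:2]**2).sum(1),rcond=None)[0];R=np.sqrt(x[2]+x[0]**2+x[1]**2)
print(len(r),x[:2],R,np.percentile(r[:,2],[10,50,90]))
hp=np.array(cv2.minAreaRect((h[:,:2]*1000).astype(np.float32))[0])/1000
d=hp-x[:2];print('ring yaw',np.degrees(np.arctan2(d[1],d[0])),np.linalg.norm(d))
E
```

```text
248 0.0805136201398375 [ 0.39917379 -0.3690556   0.08077061] [ 0.39823238 -0.36871764  0.07938704] ((398.1616516113281, -368.786865234375), (13.985366821289062, 14.10184383392334), 72.43156433105469)
613 [ 0.39223348 -0.39020492] 0.025522412056713017 [0.05749768 0.05884671 0.06004174]
ring yaw 74.52877668393045 0.022223323740092095
```

```bash
python3 -c "
from h import *
s=robot.read_state();print(s['t'],s['tool_pos'],np.degrees(2*np.arctan2(s['orientation'][1],s['orientation'][0])))
print(delta([.3984,-.3688,.11],-.245))"
```

```text
1.925 [ 0.40867229 -0.36631933  0.22960491] -13.409913638360674
[-0.0094  0.0047  0.1196  0.0005  0.0004  0.011 ]
```

>>> {"api": "move_arm", "payload": {
  "deltas": [-0.005,0.002,0.05,0,0,0.011,0.32,-0.0094,0.0047,0.1,0,0,0.011,0.32,-0.0094,0.0047,0.12,0,0,0.011,0.32,-0.0094,0.0047,0.12,0,0,0.011,0.32]
}}

```text
t: 2.42
tool_pos: [0.3969, -0.3676, 0.1074]
orientation: [-3.115, 0.387, 0.006]
force: [-0.3, -0.8, 0.1]
opening: 0.0301
gripper_force: 0.0
```

```bash
python3 -c "
from h import *
for i in range(3):
  c=cam('wrist');s=robot.read_state();print(s['t'],s['tool_pos'],s['force'],s['opening'])
save('w2.png',c['im'])
print(delta([.3984,-.3688,.066],-.245))"
```

```text
2.475 [ 0.39810287 -0.36843593  0.10936993] [0.07520387 0.90609831 0.28065844] 0.03033409391486293
2.525 [ 0.3990023  -0.36891149  0.11062076] [-0.48033158 -0.67214038 -0.19749217] 0.029969172752933
2.575 [ 0.3995404  -0.36907754  0.11128294] [-0.28810361  0.19567875  0.19009725] 0.0294876458450342
[-0.0013 -0.0001  0.0453  0.0014 -0.0019 -0.0011]
```

View pics/w2.png

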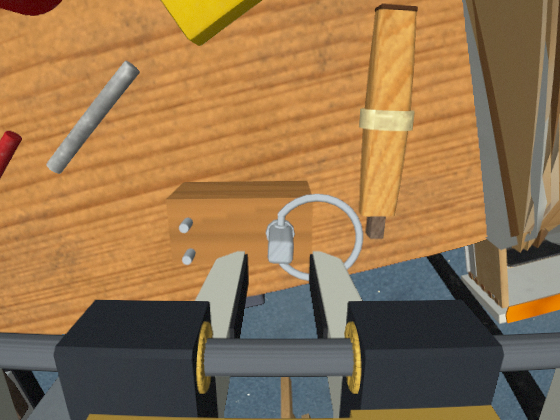

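The head at (281,243) lies midway between the fingertips at (245,260) and (315,260), and the ring is to the right as expected. Descending to grip.

>>> {"api": "move_arm", "payload": {
  "deltas": [-0.0005,0,0.02,0,0,0,0.32,-0.0005,0,0.035,0,0,0,0.32,-0.0005,0,0.044,0,0,0,0.32,-0.0005,0,0.044,0,0,0,0.32,-0.0005,0,0.044,0,0,0,0.1,-0.0005,0,0.044,0,0,0,0.1,-0.0005,0,0.044,0,0,0,0.1,-0.0005,0,0.044,0,0,0,0.1],
  "squeeze": 25
}}

```text
t: 3.58
tool_pos: [0.3993, -0.3681, 0.0664]
orientation: [3.117, -0.384, 0.002]
force: [-1.6, -0.9, 3.6]
opening: 0.0136
gripper_force: 25.0
```

>>> {"api": "move_arm", "payload": {
  "deltas": [0,0,-0.012,0,0,0,0.1,0,0,-0.05,0,0,0,0.1,0,0,-0.11,0,0,0,0.1,0,0,-0.17,0,0,0,0.1,0,0,-0.23,0,0,0,0.1,0,0,-0.24,0,0,0,0.1,0,0,-0.24,0,0,0,0.1],
  "squeeze": 25
}}

```text
t: 4.45
tool_pos: [0.3991, -0.3674, 0.3064]
orientation: [3.117, -0.384, 0.002]
force: [-0.1, -0.4, -1.9]
opening: 0.0136
gripper_force: 25.0
```

```bash
python3 - <<'E'
from h import *
c=cam('top');c2=cam('scene');s=robot.read_state();print(s['t'],s['tool_pos'],s['force'],s['opening'])
P=cloud(c);m=(P[...,1]<.3)&(P[...,1]>.1)&(P[...,0]>.4)&(P[...,0]<.56)
Q=P[m];q=Q[(Q[:,2]>.15)&(Q[:,2]<.162)];print(len(q),q.mean(0),cv2.minAreaRect((q[:,:2]*1000).astype(np.float32)))
for n,cc in [('top',c),('scene',c2)]:
    for l in ['socket_hole','linchpin','pin_block']:
        for r in robot.recognise(n,l)[:2]: print(n,l,np.round(r['uv']),round(r['confidence'],2),np.round(dep(cc,r['uv']),3),atz(cc,r['uv'],.156))
z=np.where(m,P[...,2],0);v,u=np.where(m);
i=c['im'][v.min():v.max(),u.min():u.max()];print(v.min(),u.min())
big=cv2.resize(i,None,fx=6,fy=6,interpolation=cv2.INTER_CUBIC)[:600,:400]
j=c2['im'][200:290,140:260];b2=cv2.resize(j,(400,300));cv=np.zeros((600,800,3),np.uint8);cv[:big.shape[0],:big.shape[1]]=big;cv[:300,400:]=b2
save('t1.png',cv)
print(delta([.46,.13,.30],-.2))
E
```

```text
4.55 [ 0.39826811 -0.36664238  0.30347734] [ 0.08606036  0.02938889 -1.61971584] 0.013913736333719492
370 [0.48734186 0.23658579 0.15556425] ((478.37152099609375, 240.4073486328125), (95.84580993652344, 65.73128509521484), 68.80961608886719)
top socket_hole [190. 209.] 0.83 [0.474 0.196 0.159] [0.47397445 0.19679424 0.156     ]
top pin_block [396. 240.] 0.77 [ 0.402 -0.328  0.047] [ 0.39826042 -0.29592297  0.156     ]
scene socket_hole [226. 253.] 0.9 [0.473 0.232 0.083] [0.37478369 0.30914337 0.156     ]
scene socket_hole [188. 260.] 0.19 [0.644 0.241 0.   ] [0.41653124 0.38006535 0.156     ]
scene pin_block [357. 210.] 0.48 [ 0.409 -0.297  0.032] [ 0.2707651  -0.05714291  0.156     ]
scene pin_block [222. 314.] 0.22 [0.374 0.34  0.008] [0.22481517 0.44868041 0.156     ]
182 140
[-0.0611 -0.4972  0.0051 -0.0012  0.0015 -0.0452]
```

View pics/t1.png

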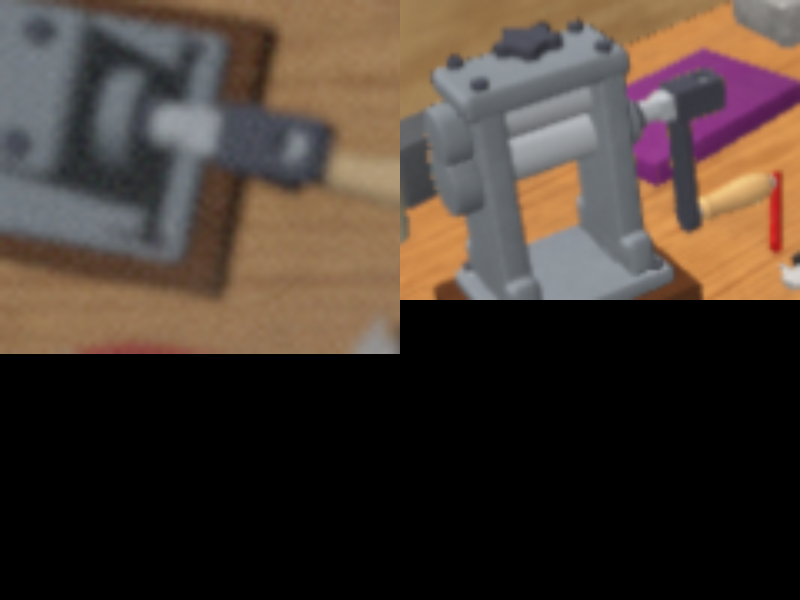

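The hole mouth shows as a bright spot in the top view at about full-picture pixel (189,207), which puts it near (0.475, 0.199, 0.156). The handle hangs low and points outward. I'll move beside the socket and look with the wrist camera.

>>> {"api": "move_arm", "payload": {
  "deltas": [-0.007,-0.05,0,0,0,0,0.1,-0.014,-0.11,0,0,0,0,0.1,-0.021,-0.17,0,0,0,0,0.1,-0.028,-0.23,0,0,0,-0.02,0.1,-0.035,-0.29,0,0,0,-0.045,0.1,-0.042,-0.35,0,0,0,-0.06,0.1,-0.05,-0.41,0,0,0,-0.065,0.1,-0.056,-0.46,0,0,0,-0.07,0.1,-0.061,-0.497,0,0,0,-0.07,0.1,-0.061,-0.497,0,0,0,-0.07,0.1,-0.061,-0.497,0,0,0,-0.07,0.1]
}}

```text
t: 6.22
tool_pos: [0.4602, 0.1291, 0.3054]
orientation: [3.129, -0.274, -0.001]
force: [0.5, 0.4, -1.3]
opening: 0.0137
gripper_force: 25.0
```

```bash
python3 - <<'E'
from h import *
cam('wrist');c=cam('wrist');s=robot.read_state();print(s['t'],s['tool_pos'],s['force'],s['opening'],np.degrees(2*np.arctan2(s['orientation'][1],s['orientation'][0])))
save('w3.png',c['im']);P=cloud(c);np.save('w3.npy',P)
import pickle;pickle.dump(c,open('w3.pkl','wb'))
for l in ['socket_hole','mill','ring_tip']:
    for r in robot.recognise('wrist',l)[:2]: print(l,np.round(r['uv']),round(r['confidence'],2),np.round(dep(c,r['uv']),3),atz(c,r['uv'],.156))
Q=P.reshape(-1,3);m=(Q[:,1]<.3)&(Q[:,1]>.15)&(Q[:,0]>.42)&(Q[:,0]<.54)&(abs(Q[:,2]-.156)<.004)
q=Q[m];print(len(q),q.mean(0),cv2.minAreaRect((q[:,:2]*1000).astype(np.float32)))
E
```

```text
6.325 [0.46037101 0.12845196 0.30556123] [-0.33903853  0.12396107 -1.14808833] 0.013894458749156948 -10.111185379052506
socket_hole [190. 170.] 0.86 [0.494 0.198 0.158] [0.49414132 0.19848104 0.156     ]
mill [ 93. 168.] 0.92 [0.511 0.277 0.159] [0.51109967 0.2792385  0.156     ]
ring_tip [369. 266.] 0.6 [ 0.113 -0.031 -0.351] [0.38044054 0.06031602 0.156     ]
2596 [0.48905456 0.23390519 0.15604972] ((499.9161682128906, 240.43008422851562), (66.91909790039062, 98.60240173339844), 1.6484060287475586)
```

View pics/w3.png

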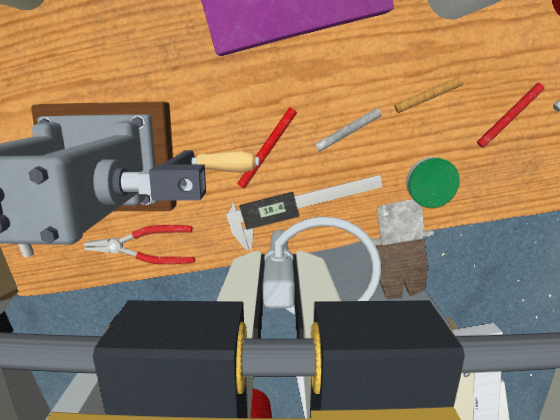

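The wrist view shows the socket's top face at about (150–206, 165–200), with the hole at about (186,184). The pin is held squarely and its ring points right (outward). Next I'll refine the hole position and the shaft axis.

```bash
python3 - <<'E'
from h import *
import pickle
c=pickle.load(open('w3.pkl','rb'));P=np.load('w3.npy')
g=cv2.cvtColor(c['im'],cv2.COLOR_RGB2GRAY)
print(g[174:198:1,174:212:2])
roi=g[176:194,176:196].astype(float)
w=np.clip(roi-85,0,None);v,u=np.mgrid[176:194,176:196];uv=np.array([(w*u).sum(),(w*v).sum()])/w.sum()
m=(abs(P[...,2]-.156)<.0035);m[:,:140]=0;m[:,215:]=0;m[:150]=0;m[210:]=0
q=P[m];print('sock',len(q),cv2.minAreaRect((q[:,:2]*1000).astype(np.float32)),q[:,2].mean())
print('hole',uv,atz(c,uv,.156))
# mill top yaw
t=P[(abs(P[...,2]-.215)<.012)&(P[...,0]<.65)];print('top',len(t),cv2.minAreaRect((t[:,:2]*1000).astype(np.float32)))
b=P[(abs(P[...,2]-.026)<.003)&(P[...,1]>.2)&(P[...,0]<.65)];print('board',len(b),cv2.minAreaRect((b[:,:2]*1000).astype(np.float32)))
h=P[(P[...,2]>.1)&(P[...,2]<.2)&(P[...,1]<.2)];print(len(h))
hd=dep(c,(225,160));print('handle',hd)
E
```

```text
[[ 99  97  99 102  99  99 102  97  99 100  99 102  98  75  97  56 155 159
  159]
 [ 98 100  95  98  96  98  99  97 102  96  98  96  94  70  95  53 162 168
  165]
 [ 98  97  96  95 100  97  96  97  98  99  95  96  98  62  95  69 163 166
  166]
 [ 96  98  96  95  95  88  93  95  98  95  93  97  96  65  88  71 166 167
  170]
 [ 96  97  97  98  65 111 103  92  98  97  95  95  96  65  93  66 166 171
  170]
 [101  98  98  66  88 127 206 159  88  97  96 100  99  68  90  69 170 172
  166]
 [ 96  97  89  73  97  77 197 206 108  95  98  99  96  57  84  68 166 166
  163]
 [ 98  97  78  74  99  86 179 205 181  96  98  96  97  60  87  81 156 158
  153]
 [ 96  95  69  83  98  93 165 206 206 105  93  95  97  61  86  84 147 149
  161]
 [ 97  95  61  84  97  96 129 208 205 116  98  94  99  57  86  82 158 164
  171]
 [ 95  96  65 101  96  98 138 207 209 138  96  94  98  57  83  82 165 172
  169]
 [ 97  98  64 117 117 102 168 210 207 161  99  96  96  48  87  96 171 176
  174]
 [ 98  95  70 115 149 154 190 210 209 142  95  97  97  54  79  93 170 172
  176]
 [100  99  83  84 150 158 203 213 211 142  98  
[... 610 characters left out ...]
  98  98  98  95  99  97  98  98  96  96  97  52  35 124 152 163
  178]
 [ 95  98  94  97  99  92  98  97  98  96  99  96  96  58  44 162 170 172
  176]
 [ 95  94  95  95  96  95  96  94  94  95  94  97  93  57  86 167 174 172
  171]]
sock 1673 ((484.9761962890625, 219.19332885742188), (53.24187469482422, 26.69046401977539), 79.50502014160156) 0.15648857953661904
hole [187.1912114  184.94485918] [0.48200387 0.20367591 0.156     ]
top 6536 ((501.2369384765625, 302.9378967285156), (60.8900032043457, 66.54314422607422), 77.67988586425781)
board 2746 ((483.0785217285156, 403.7080383300781), (187.39349365234375, 344.8414306640625), 18.403188705444336)
483
handle [0.48185884 0.18530197 0.05282226]
```

```bash
python3 -c "
from h import *
import pickle
c=pickle.load(open('w3.pkl','rb'));print(atz(c,(185.5,184.4),.156))
print(delta([.483,.205,.229],-.183))"
```

```text
[0.4827171  0.20497396 0.156     ]
[ 0.0087 -0.0792  0.0767  0.     -0.0002  0.0062]
```

>>> {"api": "move_arm", "payload": {
  "deltas": [0.0087,-0.04,0,0,0,0.006,0.1,0.0087,-0.079,0.01,0,0,0.006,0.1,0.0087,-0.079,0.045,0,0,0.006,0.1,0.0087,-0.079,0.075,0,0,0.006,0.1,0.0087,-0.079,0.075,0,0,0.006,0.1]
}}

```text
t: 7.1
tool_pos: [0.4811, 0.2048, 0.2279]
orientation: [3.127, -0.285, -0.008]
force: [-0.3, -0.2, 0.3]
opening: 0.0138
gripper_force: 25.0
```

```bash
python3 - <<'E'
from h import *
for i in range(3):cam('wrist')
c=cam('wrist');s=robot.read_state();print(s['t'],s['tool_pos'],s['force'],s['opening'])
t=cam('top');sc=cam('scene')
im=np.zeros((600,800,3),np.uint8);im[:420,:400]=c['im'][:,80:480]
im[:300,400:]=cv2.resize(sc['im'][200:275,170:270],(400,300),interpolation=cv2.INTER_CUBIC)
im[300:600,400:]=cv2.resize(t['im'][175:235,150:230],(400,300),interpolation=cv2.INTER_CUBIC)
save('w4.png',im)
for n,cc in [('w',c),('s',sc),('t',t)]:
  o=np.array(s['tool_pos']);print(n,'tip',proj(cc,o-[0,0,.058]),'hole',proj(cc,[.4827,.205,.156]))
E
```

```text
7.3 [0.48373301 0.20572032 0.2327821 ] [ 0.33334439  0.52422504 -0.41292545] 0.013747441663897327
w tip [279.99536137 233.48689695] hole [281.23766923 224.52512339]
s tip [228.42390114 215.73897131] hole [229.54695344 222.48276348]
t tip [185.0764609  204.14135652] hole [187.16727183 205.5030922 ]
```

View pics/w4.png

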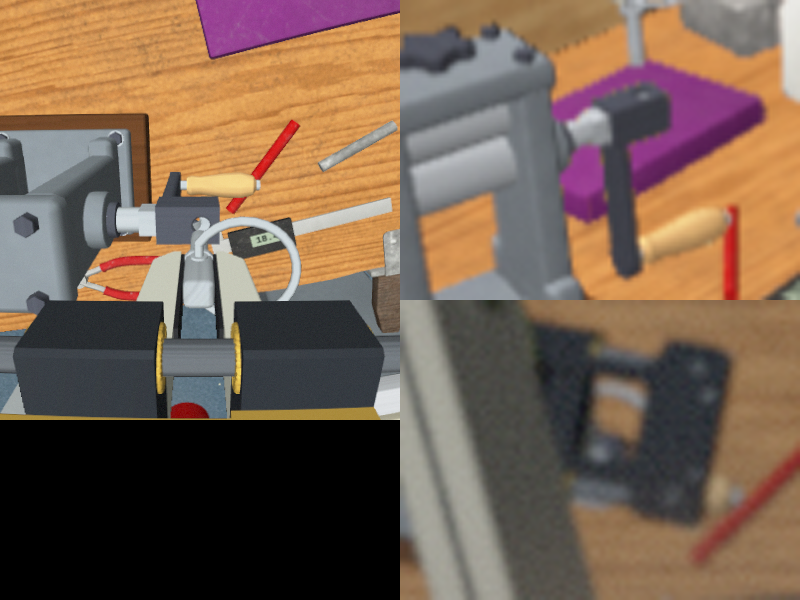

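>>> {"api": "move_arm", "payload": {
  "deltas": [-0.0005,0,0.006,0,0,0,0.1,-0.0005,0,0.012,0,0,0,0.1,-0.0005,0,0.012,0,0,0,0.1,-0.0005,0,0.012,0,0,0,0.1]
}}

```text
t: 7.9
tool_pos: [0.4821, 0.2059, 0.2185]
orientation: [3.129, -0.284, -0.0]
force: [-0.6, 0.2, -0.5]
opening: 0.0141
gripper_force: 25.0
```

```bash
python3 - <<'E'
from h import *
for i in range(3):cam('wrist')
c=cam('wrist');s=robot.read_state();print(s['t'],s['tool_pos'],s['force'],s['orientation'])
sc=cam('scene')
im=np.zeros((600,800,3),np.uint8)
im[:600,:480]=cv2.resize(c['im'][195:270,250:310],(480,600),interpolation=cv2.INTER_CUBIC)
im[:600,480:]=cv2.resize(sc['im'][190:250,212:244],(320,600),interpolation=cv2.INTER_CUBIC)
save('w5.png',im)
for n,cc in [('w',c),('s',sc)]:
  o=np.array(s['tool_pos']);print(n,'tip',proj(cc,o-[0,0,.058]),'collar',proj(cc,o-[0,0,.02]),'hole',proj(cc,[.4827,.205,.156]))
E
```

```text
8.1 [0.48230711 0.20589888 0.21883001] [ 0.47967054 -0.20275397  0.07038921] [-3.12860070e+00  2.84214207e-01 -4.68799630e-04]
w tip [280.17881303 233.35627575] collar [280.57731753 259.89378044] hole [281.44328503 229.74437229]
s tip [229.21860857 220.92742627] collar [227.92217787 207.12843981] hole [229.54695344 222.48276348]
```

View pics/w5.png

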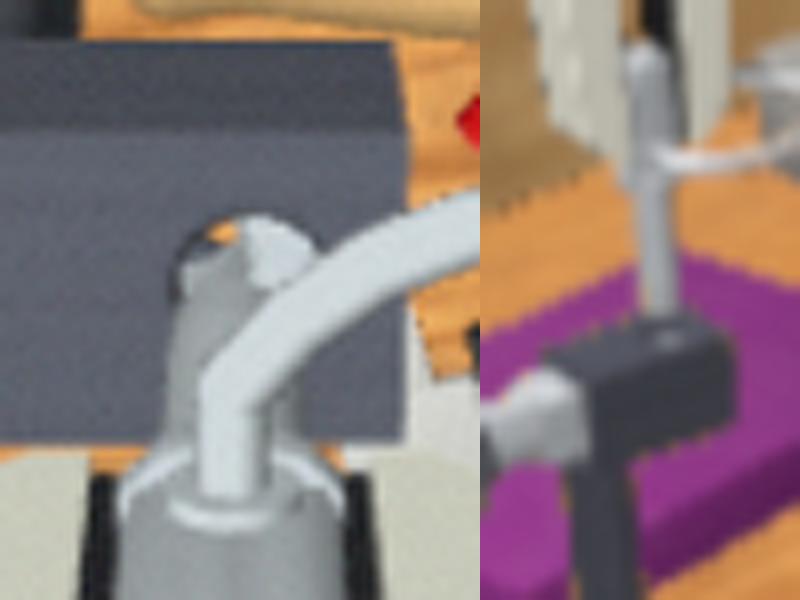

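Left half (wrist, 8x): the hole spans x 170–325 with its top edge at y≈212. The shank spans x 168–296 and sits about 1 mm left of the hole. Right half (scene): the shank is just above the socket, and the mouth shows at (672,340). The tip's fore-aft edge is unclear, so I'll print the pixels.

```bash
python3 - <<'E'
from h import *
np.set_printoptions(linewidth=250)
c=cam('wrist')
g=np.mean([cv2.cvtColor(cam('wrist')['im'],cv2.COLOR_RGB2GRAY) for _ in range(4)],0).round().astype(int)
for r in range(219,254): print(r,g[r,268:294])
print((c['d'][219:254:2,268:294:2]*1000).round().astype(int))
s=robot.read_state();print(s['tool_pos'])
o=np.array(s['tool_pos'])
for z in (.058,.05,.04): print(proj(c,o-[0,0,z]))
E
```

```text
219 [ 97  98  97  98  97 100  98  96  98  98  98  98  96  98  97  97  98  96  99  99  97  98  98  98  98  99]
220 [97 97 98 96 97 95 96 98 97 98 95 94 93 94 92 93 96 96 95 98 97 98 97 97 97 98]
221 [ 98  96  96  96  97  96  96  96  94  92  90  89 101 101 101  99  91  93  94  96  96  96  97  96  97  96]
222 [ 97  96  98  99  98  99  95  92  88 100 123 136 169 183 182 172 128 108  91  90  95  98  97  98 100  98]
223 [ 99  98  99  98  98  94  83  82 126 167 179 174 177 208 210 210 210 200 146 100  94  97  98 100  98 100]
224 [ 99 100 100 100  97  80  62  77 127 170 170 167 172 194 209 209 208 208 204 172 126  90  98  98 104 124]
225 [ 98  98 100  98  87  66  78  82  75  99 132 151 164 186 206 208 207 206 207 206 188  94  91 108 138 189]
226 [ 98  98  98  90  69  79  95  98 105 130 150 144 150 188 199 209 208 207 208 207 197 142 117 151 195 210]
227 [ 98  98  96  82  79 107 119 136 140 157 150 143 146 179 200 208 207 206 206 206 196 178 188 203 212 214]
228 [ 99  99  93  79 109 159 161 161 161 154 148 144 146 184 201 209 209 207 208 198 181 194 208 214 214 214]
229 [100  98  93  78 112 1
[... 3133 characters left out ...]
9 219 177 176 175 176 176 176]
 [233 233 222 219 217 216 178 176 176 176 175 176 176]
 [233 234 219 215 212 212 177 176 176 175 175 176 235]
 [235 234 213 212 211 178 177 176 177 176 177 235 234]
 [235 235 213 210 177 177 177 178 176 177 234 234 234]
 [234 234 209 179 178 177 177 178 177 209 234 234 233]
 [235 236 206 204 179 178 177 177 205 207 235 235 235]
 [236 236 203 201 180 177 178 179 201 204 235 236 235]
 [236 206 188 188 178 179 178 179 188 189 235 237 236]
 [189 187 188 186 179 178 177 179 186 187 188 404 406]
 [187 187 183 184 179 178 178 179 184 187 187 187 407]]
[0.48223709 0.20586393 0.2187119 ]
[280.21454422 233.4260625 ]
[280.28879882 238.29355175]
[280.38902747 244.86781114]
```

```bash
python3 - <<'E'
from h import *
from scipy.optimize import least_squares
s=robot.read_state();o=np.array(s['tool_pos']);R=Rdown(-.183)
cs=[cam('wrist') for _ in range(6)]
for c in cs: c['d']=np.median([k['d'] for k in cs],0)
c=cs[0];P=(cloud(c)-o)@R   # tool frame, z down
reg=P[231:249,268:288].reshape(-1,3);dd=c['d'][231:249,268:288].ravel()
m=(dd>.195)&(dd<.2265);q=reg[m]
q=q[np.abs(q[:,2]-.04)<.022]
f=lambda p:np.hypot(q[:,0]-p[0],q[:,1]-p[1])-.005
r=least_squares(f,[0,0],loss='soft_l1',f_scale=.0005);print('shank tool xy mm',r.x*1000,len(q),'z range',q[:,2].min(),np.percentile(q[:,2],[90,97,100]))
# head top
v,u=np.mgrid[0:420,0:560]
hd=P[270:310,262:298].reshape(-1,3);print('head z pct',np.percentile(hd[:,2],[2,10,50]).round(4))
top=hd[np.abs(hd[:,2]-np.percentile(hd[:,2],10))<.0025];print('headtop',len(top),cv2.minAreaRect((top[:,:2]*1000).astype(np.float32)))
# socket plane and rim
pl=P[200:228,235:268].reshape(-1,3);pl=pl[np.abs(pl[:,2]-np.median(pl[:,2]))<.003];print('socket z',np.median(pl[:,2]))
zs=np.median(pl[:,2])
w=lambda uv:(atz(c,uv,o[2]-zs)-o)@R
print('hole top edge',w((280,221.7))*1000,'left',w((270.8,230))*1000,'right(225)',w((288.7,225))*1000,'upleft',w((273.2,224.5))*1000,w((285.5,222.8))*1000)
# socket top face rect
M=(np.abs(P[...,2]-zs)<.003);M[:195]=0;M[265:]=0;M[:,:225]=0;M[:,305:]=0
q=P[M];print('face',cv2.minAreaRect((q[:,:2]*1000).astype(np.float32)))
sc=[cam('scene') for _ in range(4)];S=(cloud(dict(sc[0],d=np.median([k['d'] for k in sc],0)))-o)@R
for rr in range(208,228,2): print(rr,[tuple((S[rr,cc]*1000).round().astype(int)) for cc in range(225,236,2)])
E
```

```text
shank tool xy mm [-1.10935113 -0.8268235 ] 131 z range 0.028132268344982253 [0.05163654 0.05305863 0.05343457]
head z pct [-0.0256 -0.0152 -0.014 ]
headtop 845 ((0.5211644172668457, -0.655275821685791), (14.854432106018066, 15.046303749084473), 89.39180755615234)
socket z 0.06142956152286756
hole top edge [ 6.36125917 -0.10534753 61.42956152] left [ 0.90889619 -5.78718628 61.42956152] right(225) [ 4.21318387  5.2673479  61.42956152] upleft [ 4.52734234 -4.29185504 61.42956152] [ 5.64883875  3.2827507  61.42956152]
face ((0.34088134765625, -8.440549850463867), (41.885833740234375, 26.215492248535156), 89.76625061035156)
208 [(np.int64(403), np.int64(205), np.int64(218)), (np.int64(-5), np.int64(-6), np.int64(19)), (np.int64(-9), np.int64(-2), np.int64(19)), (np.int64(388), np.int64(223), np.int64(218)), (np.int64(381), np.int64(227), np.int64(217)), (np.int64(380), np.int64(235), np.int64(219))]
210 [(np.int64(388), np.int64(197), np.int64(219)), (np.int64(1), np.int64(-3), np.int64(27)), (np.int64(-6), np.int64(-1), np.int64(25)), (np.int64(-4), np.int64(6), np.int64(28)), (np.int64(
[... 1586 characters left out ...]
p.int64(2), np.int64(64)), (np.int64(4), np.int64(7), np.int64(65)), (np.int64(-2), np.int64(9), np.int64(63)), (np.int64(-7), np.int64(12), np.int64(62))]
224 [(np.int64(0), np.int64(-13), np.int64(62)), (np.int64(-3), np.int64(-9), np.int64(62)), (np.int64(-5), np.int64(-4), np.int64(63)), (np.int64(-10), np.int64(-1), np.int64(63)), (np.int64(-12), np.int64(3), np.int64(63)), (np.int64(-13), np.int64(9), np.int64(65))]
226 [(np.int64(-10), np.int64(-19), np.int64(62)), (np.int64(-13), np.int64(-14), np.int64(63)), (np.int64(-13), np.int64(-9), np.int64(64)), (np.int64(-13), np.int64(-3), np.int64(66)), (np.int64(-13), np.int64(2), np.int64(68)), (np.int64(-13), np.int64(8), np.int64(70))]
```

>>> {"api": "move_arm", "payload": {
  "deltas": [0.0014,0.0011,0,0,0,0,0.1,0.0014,0.0011,0.0015,0,0,0,0.1,0.0014,0.0011,0.003,0,0,0,0.1,0.0014,0.0011,0.0045,0,0,0,0.1,0.0014,0.0011,0.0045,0,0,0,0.1]
}}

```text
t: 9.52
tool_pos: [0.4832, 0.2045, 0.2139]
orientation: [3.129, -0.284, -0.001]
force: [-0.2, 0.3, -0.7]
opening: 0.0141
gripper_force: 25.0
```

>>> {"api": "move_arm", "payload": {
  "deltas": [0,0,0.0005,0,0,0,0.1,0,0,0.001,0,0,0,0.1,0,0,0.0015,0,0,0,0.1,0,0,0.0015,0,0,0,0.1]
}}

```text
t: 10.02
tool_pos: [0.4834, 0.2045, 0.2126]
orientation: [3.129, -0.284, -0.0]
force: [0.1, 0.1, -2.1]
opening: 0.0137
gripper_force: 25.0
```

>>> {"api": "move_arm", "payload": {
  "deltas": [0,0,0.0005,0,0,0,0.1,0,0,0.001,0,0,0,0.1,0,0,0.0015,0,0,0,0.1,0,0,0.0015,0,0,0,0.1]
}}

```text
t: 10.52
tool_pos: [0.4833, 0.2045, 0.2111]
orientation: [3.129, -0.284, -0.0]
force: [0.5, -0.5, -1.3]
opening: 0.0138
gripper_force: 25.0
```

>>> {"api": "move_arm", "payload": {
  "deltas": [0,0,0.0005,0,0,0,0.1,0,0,0.001,0,0,0,0.1,0,0,0.001,0,0,0,0.1]
}}

```text
t: 10.9
tool_pos: [0.4834, 0.2045, 0.2101]
orientation: [3.129, -0.284, -0.0]
force: [0.4, -0.1, -1.9]
opening: 0.0141
gripper_force: 25.0
```

>>> {"api": "move_arm", "payload": {
  "deltas": [0,0,0.0005,0,0,0,0.1,0,0,0.001,0,0,0,0.1,0,0,0.001,0,0,0,0.1]
}}

```text
t: 11.28
tool_pos: [0.4835, 0.2046, 0.2094]
orientation: [-3.129, 0.284, -0.001]
force: [-0.9, -0.6, 0.9]
opening: 0.014
gripper_force: 25.0
```

>>> {"api": "move_arm", "payload": {
  "deltas": [0,0,0.0005,0,0,0,0.1,0,0,0.001,0,0,0,0.1,0,0,0.001,0,0,0,0.1]
}}

```text
t: 11.65
tool_pos: [0.4837, 0.2048, 0.2087]
orientation: [-3.128, 0.284, -0.002]
force: [-0.3, 0.7, 4.7]
opening: 0.0137
gripper_force: 25.0
```

>>> {"api": "move_arm", "payload": {
  "deltas": [0,-0.0005,-0.0003,0,0,0,0.1,0,-0.001,-0.0003,0,0,0,0.1,0,-0.0015,-0.0003,0,0,0,0.1,0,-0.002,-0.0003,0,0,0,0.1,0,-0.0025,-0.0003,0,0,0,0.1]
}}

```text
t: 12.28
tool_pos: [0.4839, 0.2061, 0.2085]
orientation: [3.127, -0.285, 0.0]
force: [-1.4, -3.9, 5.8]
opening: 0.0143
gripper_force: 25.0
```

>>> {"api": "move_arm", "payload": {
  "deltas": [0,-0.0005,0,0,0,0,0.1,0,-0.001,0,0,0,0,0.1,0,-0.0015,0,0,0,0,0.1]
}}

```text
t: 12.65
tool_pos: [0.484, 0.208, 0.2081]
orientation: [3.128, -0.285, -0.001]
force: [-0.3, -2.9, 1.9]
opening: 0.0143
gripper_force: 25.0
```

>>> {"api": "move_arm", "payload": {
  "deltas": [0,-0.0003,0.0005,0,0,0,0.1,0,-0.0006,0.001,0,0,0,0.1,0,-0.0006,0.001,0,0,0,0.1]
}}

```text
t: 13.02
tool_pos: [0.484, 0.2091, 0.2073]
orientation: [3.129, -0.284, -0.001]
force: [-0.6, -4.0, 1.6]
opening: 0.0138
gripper_force: 25.0
```

>>> {"api": "move_arm", "payload": {
  "deltas": [0,-0.0003,0.0005,0,0,0,0.1,0,-0.0006,0.001,0,0,0,0.1,0,-0.0006,0.001,0,0,0,0.1]
}}

```text
t: 13.4
tool_pos: [0.4842, 0.2097, 0.2062]
orientation: [3.129, -0.284, -0.0]
force: [-0.6, -3.5, 1.1]
opening: 0.0134
gripper_force: 25.0
```

>>> {"api": "move_arm", "payload": {
  "deltas": [0,0,0.001,0,0,0,0.1,0,0,0.002,0,0,0,0.1,0,0,0.003,0,0,0,0.1,0,0,0.003,0,0,0,0.1]
}}

```text
t: 13.9
tool_pos: [0.4842, 0.2096, 0.2032]
orientation: [3.129, -0.284, -0.0]
force: [-0.0, -4.1, 1.0]
opening: 0.014
gripper_force: 25.0
```

>>> {"api": "move_arm", "payload": {
  "deltas": [0,0,0.0015,0,0,0,0.1,0,0,0.003,0,0,0,0.1,0,0,0.0045,0,0,0,0.1,0,0,0.0045,0,0,0,0.1]
}}

```text
t: 14.4
tool_pos: [0.4842, 0.2096, 0.1986]
orientation: [3.129, -0.284, -0.0]
force: [0.0, -3.7, -1.1]
opening: 0.0141
gripper_force: 25.0
```

>>> {"api": "move_arm", "payload": {
  "deltas": [0,0,0.002,0,0,0,0.1,0,0,0.004,0,0,0,0.1,0,0,0.006,0,0,0,0.1,0,0,0.008,0,0,0,0.1,0,0,0.008,0,0,0,0.1]
}}

```text
t: 15.02
tool_pos: [0.4842, 0.2096, 0.1905]
orientation: [3.129, -0.284, -0.001]
force: [-0.1, -3.4, -1.8]
opening: 0.014
gripper_force: 25.0
```

>>> {"api": "move_arm", "payload": {
  "deltas": [0,0,0.002,0,0,0,0.1,0,0,0.004,0,0,0,0.1,0,0,0.006,0,0,0,0.1,0,0,0.008,0,0,0,0.1,0,0,0.01,0,0,0,0.1,0,0,0.01,0,0,0,0.1]
}}

```text
t: 15.78
tool_pos: [0.4842, 0.2096, 0.1805]
orientation: [3.129, -0.284, -0.001]
force: [0.1, -3.4, -1.0]
opening: 0.0138
gripper_force: 25.0
```

>>> {"api": "move_arm", "payload": {
  "deltas": [0,0,0.0015,0,0,0,0.1,0,0,0.003,0,0,0,0.1,0,0,0.0035,0,0,0,0.1,0,0,0.0035,0,0,0,0.1]
}}

```text
t: 16.27
tool_pos: [0.4843, 0.2097, 0.1774]
orientation: [3.129, -0.284, -0.0]
force: [-0.2, -3.8, 1.0]
opening: 0.0137
gripper_force: 25.0
```

>>> {"api": "move_arm", "payload": {
  "deltas": [0,0,0.0005,0,0,0,0.1,0,0,0.001,0,0,0,0.1,0,0,0.0015,0,0,0,0.1,0,0,0.0015,0,0,0,0.1]
}}

```text
t: 16.77
tool_pos: [0.4844, 0.2098, 0.1764]
orientation: [-3.128, 0.284, -0.001]
force: [-1.2, -3.1, 4.8]
opening: 0.0138
gripper_force: 25.0
```

>>> {"api": "move_arm", "payload": {
  "deltas": [0,0,0.0005,0,0,0,0.1,0,0,0.001,0,0,0,0.1,0,0,0.001,0,0,0,0.1]
}}

```text
t: 17.15
tool_pos: [0.4845, 0.2102, 0.1762]
orientation: [-3.128, 0.284, -0.001]
force: [-4.1, -3.9, 11.0]
opening: 0.0139
gripper_force: 25.0
```

>>> {"api": "move_arm", "payload": {
  "deltas": [0,0,-0.001,0,0,0,0.1,0,0,-0.0015,0,0,0,0.3,0,0,-0.0015,0,0,0,0.3,0,0,-0.0015,0,0,0,0.3,0,0,-0.0015,0,0,0,0.3,0,0,-0.01,0,0,0,0.3,0,0,-0.025,0,0,0,0.3,0,0,-0.05,0,0,0,0.3,0,0,-0.1,0,0,0,0.3,0,0,-0.1,0,0,0,0.3]
}}

```text
t: 18.4
tool_pos: [0.4868, 0.2105, 0.2816]
orientation: [-3.125, 0.284, -0.014]
force: [0.2, -0.5, 0.2]
opening: 0.0279
gripper_force: 0.0
```

```bash
python3 - <<'E'
from h import *
for i in range(2): cam('wrist')
s=robot.read_state();o=np.array(s['tool_pos']);print(s['t'],o,s['force'],s['opening'],np.round(s['q'],3))
c=cam('wrist');P=cloud(c);save('w6.png',c['im'])
Q=P.reshape(-1,3);loc=(Q-[.4845,.2095,.156])@np.array([[np.cos(-.183),-np.sin(-.183),0],[np.sin(-.183),np.cos(-.183),0],[0,0,1]])
m=(abs(loc[:,0])<.035)&(loc[:,1]<.02)&(loc[:,1]>-.06);L=loc[m]
h=L[(L[:,2]>.028)&(L[:,2]<.045)&(abs(L[:,1])<.015)];print('head',len(h),np.median(h[:,2]),cv2.minAreaRect((h[:,:2]*1000).astype(np.float32)))
r=L[(L[:,2]>.002)&(L[:,2]<.022)&(L[:,1]<-.012)];print('ring',len(r),(r.min(0)*1000).round(1),(r.max(0)*1000).round(1),np.median(r[:,2]))
E
```

```text
18.5 [0.48493174 0.20984214 0.27651032] [ 0.085247    0.55149713 -0.32893241] 0.027723585030614256 [ 0.311 -0.082  1.619  0.     1.602  2.063]
head 402 0.0347336744229155 ((-0.6316008567810059, 1.4894318580627441), (13.679789543151855, 13.226926803588867), 0.366428405046463)
ring 793 [-29.  -48.4  10. ] [ 27.2 -12.4  16. ] 0.01331750097522591
```

View pics/w6.png

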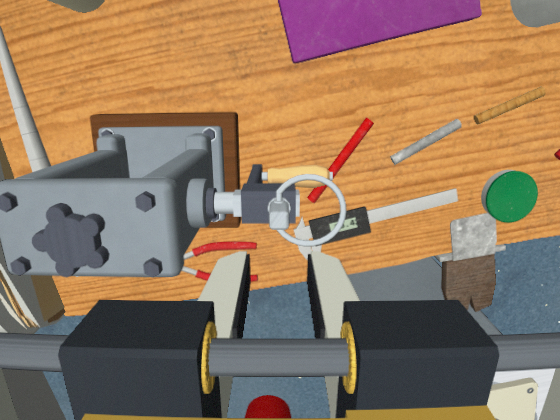

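The view shows the pin seated with its head at (282,210). The ring is level and outward at (275–345, 175–245), and the fingers are clear. Next I'll turn the gripper a quarter turn to straddle the socket and swing the ring.

```bash
python3 -c "
from h import *
s=robot.read_state();print(s['t'],s['tool_pos'])
print(delta([.4785,.1813,.22],1.388))"
```

```text
18.55 [0.48426926 0.20962268 0.27504599]
[-6.0000e-04  2.8900e-02  5.5000e-02  0.0000e+00 -3.0000e-04 -1.5693e+00]
```

>>> {"api": "move_arm", "payload": {
  "deltas": [0,0.01,0,0,0,-0.18,0.4,0,0.02,0,0,0,-0.36,0.4,0,0.029,0,0,0,-0.54,0.4,0,0.029,0,0,0,-0.72,0.4,0,0.029,0,0,0,-0.9,0.4,-0.0005,0.029,0,0,0,-1.08,0.4,-0.0005,0.029,0.01,0,0,-1.26,0.4,-0.0005,0.029,0.02,0,0,-1.44,0.4,-0.0005,0.029,0.04,0,0,-1.57,0.4,-0.0005,0.029,0.055,0,0,-1.57,0.4,-0.0005,0.029,0.055,0,0,-1.57,0.4]
}}

```text
t: 19.92
tool_pos: [0.4772, 0.1808, 0.2177]
orientation: [-2.416, -2.006, 0.006]
force: [-0.3, 0.5, -0.4]
opening: 0.0371
gripper_force: 0.0
```

```bash
cat > l.py <<'E'
from h import *
def loc():
    s=robot.read_state();o=np.array(s['tool_pos']);a=-.183
    x=np.array([np.cos(a),np.sin(a)]);y=np.array([-np.sin(a),np.cos(a)]);d=o[:2]-[.4838,.2098]
    print('t',round(s['t'],2),'local mm x,y',(d@x*1000).round(1),(d@y*1000).round(1),'tipz',((o[2]-.011)*1000).round(1),'F',(s['force'][:2]@x).round(1),(s['force'][:2]@y).round(1),s['force'][2].round(1),'open',s['opening'])
if __name__=='__main__':
    for i in range(3): cam('wrist')
    loc();print(delta([.4785,.1813,.22],1.388))
E
python3 l.py
```

```text
t 20.07 local mm x,y 0.3 -29.0 tipz 209.5 F 0.4 -0.4 0.3 open 0.036949910764854675
[-0.     -0.0003  0.0005  0.0005 -0.0002 -0.0007]
```

>>> {"api": "move_arm", "payload": {
  "deltas": [0,0,0.02,0,0,0,0.4,0,0,0.03,0,0,0,0.4,0,0,0.035,0,0,0,0.4,0,0,0.04,0,0,0,0.4,0,0,0.045,0,0,0,0.4,0,0,0.05,0,0,0,0.4,0,0,0.055,0,0,0,0.4,0,0,0.055,0,0,0,0.4]
}}

```text
t: 21.08
tool_pos: [0.4784, 0.1811, 0.1645]
orientation: [-2.414, -2.01, 0.001]
force: [0.6, 0.3, -1.0]
opening: 0.0372
gripper_force: 0.1
```

```bash
python3 l.py; python3 - <<'E'
from h import *
c=cam('wrist');s=robot.read_state();o=np.array(s['tool_pos']);P=(cloud(c)-o)@Rdown(1.388)
L=P+[-.029,0,0]; z=o[2]-P[...,2]  # tool x = mill y
m=(abs(P[...,1])<.032)&(L[...,0]<-.012)&(L[...,0]>-.06)&(z>.105)&(z<.2)&(P[...,2]>-.04)
print(m.sum())
for lo in np.arange(-.06,-.012,.006):
    k=m&(L[...,0]>=lo)&(L[...,0]<lo+.006)
    if k.sum(): print(round(lo*1000),k.sum(),(np.percentile(z[k],[5,50,95])*1000).round(1),(np.percentile(P[k][:,1],[5,50,95])*1000).round(1))
E
```

```text
t 21.23 local mm x,y 0.1 -29.1 tipz 154.0 F -0.0 -1.2 0.3 open 0.0371468351241657
[ 0.0001 -0.0001 -0.055  -0.0001  0.0001  0.0008]
4786
-42 415 [141.8 143.8 145.7] [-12.5   0.2  12.7]
-36 540 [143.8 159.2 197. ] [-18.4  11.2  19.2]
-30 352 [156.8 181.9 198.8] [-18.4   0.3  19.2]
-24 3215 [159.4 182.1 198.4] [-30.4 -18.2  30.3]
-18 264 [156.6 159.8 197.1] [-27.9  21.2  28.7]
```

The depth readings show the ring bow now swung down to y≈-40 and z≈144, under the fingers as intended. I'll continue down, then push inward.

>>> {"api": "move_arm", "payload": {
  "deltas": [0,0,0.005,0,0,0,0.4,0,0,0.01,0,0,0,0.4,0,0,0.015,0,0,0,0.4,0,0,0.02,0,0,0,0.4,0,0,0.025,0,0,0,0.4,0,0,0.027,0,0,0,0.4,0,0,0.027,0,0,0,0.4]
}}

```text
t: 22.15
tool_pos: [0.4783, 0.1811, 0.1376]
orientation: [-2.414, -2.01, 0.001]
force: [-0.1, -0.1, -1.2]
opening: 0.0373
gripper_force: 0.3
```

```bash
cat > r.py <<'E'
from l import *
loc();c=cam('wrist');s=robot.read_state();o=np.array(s['tool_pos']);P=(cloud(c)-o)@Rdown(1.388)
a=-.183;y=(o[:2]-[.4838,.2098])@[-np.sin(a),np.cos(a)]
Y=P[...,0]+y;z=o[2]-P[...,2]
m=(abs(P[...,1])<.017)&(Y>-.05)&(Y<-.0)&(z>.108)&(z<.152)
for lo in np.arange(-.05,-.0,.006):
    k=m&(Y>=lo)&(Y<lo+.006)
    if k.sum()>5: print(round(lo*1000),k.sum(),(np.percentile(z[k],[5,50,95])*1000).round(1),(np.percentile(P[k][:,1],[5,50,95])*1000).round(1))
E
python3 r.py
```

```text
t 22.15 local mm x,y -0.2 -29.2 tipz 126.6 F -0.1 -0.1 -1.2 open 0.037317720826993424
-20 37 [130.5 131.8 133.1] [-16.9  15.2  16.6]
```

>>> {"api": "move_arm", "payload": {
  "deltas": [0.003,0,0,0,0,0,0.4,0.006,0,0,0,0,0,0.4,0.009,0,0,0,0,0,0.4,0.0115,0,0,0,0,0,0.4,0.013,0,0,0,0,0,0.4,0.013,0,0,0,0,0,0.4]
}}

```text
t: 22.95
tool_pos: [0.4811, 0.1942, 0.1381]
orientation: [2.414, 2.01, 0.001]
force: [0.4, 0.0, -0.5]
opening: 0.0372
gripper_force: 0.2
```

>>> {"api": "move_arm", "payload": {
  "deltas": [0.001,0,0,0,0,0,0.4,0.002,0,0,0,0,0,0.4,0.002,0,0,0,0,0,0.4]
}}

```text
t: 23.32
tool_pos: [0.4814, 0.196, 0.138]
orientation: [-2.414, -2.01, -0.0]
force: [-0.2, -1.1, -0.3]
opening: 0.0373
gripper_force: 0.3
```

>>> {"api": "move_arm", "payload": {
  "deltas": [0.0005,0,0,0,0,0,0.4,0.001,0,0,0,0,0,0.4,0.0015,0,0,0,0,0,0.4,0.0015,0,0,0,0,0,0.4]
}}

```text
t: 23.82
tool_pos: [0.4815, 0.1972, 0.1378]
orientation: [2.414, 2.01, -0.001]
force: [0.8, -3.3, -0.3]
opening: 0.0371
gripper_force: 1.4
```

>>> {"api": "move_arm", "payload": {
  "deltas": [0.0005,0,0,0,0,0,0.4,0.001,0,0,0,0,0,0.4,0.0015,0,0,0,0,0,0.4,0.0015,0,0,0,0,0,0.4]
}}

```text
t: 24.32
tool_pos: [0.4818, 0.1993, 0.138]
orientation: [-2.414, -2.01, -0.001]
force: [-0.2, -1.5, -0.7]
opening: 0.0369
gripper_force: 0.6
```

>>> {"api": "move_arm", "payload": {
  "deltas": [0.0005,0,0,0,0,0,0.4,0.001,0,0,0,0,0,0.4,0.001,0,0,0,0,0,0.4]
}}

```text
t: 24.7
tool_pos: [0.482, 0.1998, 0.138]
orientation: [2.414, 2.01, -0.0]
force: [-0.7, -4.3, 0.6]
opening: 0.037
gripper_force: 2.0
```

>>> {"api": "move_arm", "payload": {
  "deltas": [0.0005,0,0,0,0,0,0.4,0.001,0,0,0,0,0,0.4,0.001,0,0,0,0,0,0.4]
}}

```text
t: 25.08
tool_pos: [0.4822, 0.2008, 0.1381]
orientation: [-2.414, -2.01, -0.0]
force: [-0.7, -3.6, 0.4]
opening: 0.0371
gripper_force: 1.8
```

>>> {"api": "move_arm", "payload": {
  "deltas": [0.0005,0,0,0,0,0,0.4,0.001,0,0,0,0,0,0.4,0.001,0,0,0,0,0,0.4]
}}

```text
t: 25.45
tool_pos: [0.4824, 0.2016, 0.1381]
orientation: [2.414, 2.01, -0.001]
force: [-2.3, -6.3, 2.2]
opening: 0.0371
gripper_force: 3.2
```

>>> {"api": "move_arm", "payload": {
  "deltas": [0.0005,0,0,0,0,0,0.4,0.001,0,0,0,0,0,0.4,0.001,0,0,0,0,0,0.4]
}}

```text
t: 25.82
tool_pos: [0.4824, 0.2019, 0.1381]
orientation: [2.414, 2.009, -0.002]
force: [-2.6, -10.3, 4.3]
opening: 0.0374
gripper_force: 4.8
```

>>> {"api": "move_arm", "payload": {
  "deltas": [-0.005,0,0,0,0,0,0.4,-0.015,0,0,0,0,0,0.4,-0.04,0,0,0,0,0,0.4,-0.075,0,0,0,0,0,0.4,-0.075,0,-0.05,0,0,0,0.4,-0.075,0,-0.09,0,0,0,0.4,-0.075,0,-0.09,0,0,0,0.4]
}}

```text
t: 26.7
tool_pos: [0.4713, 0.1293, 0.2322]
orientation: [2.412, 2.008, 0.011]
force: [1.0, 0.4, -0.5]
opening: 0.0374
gripper_force: 0.0
```

```bash
python3 - <<'E'
from l import *
loc();c=cam('wrist');t=cam('top');sc=cam('scene');loc()
print([proj(c,[.4838,.2098,z]) for z in (.19,.156,.118)],proj(sc,[.4838,.2098,.15]))
im=np.zeros((600,800,3),np.uint8)
u,v=proj(c,[.4838,.2098,.15]).astype(int);u0=min(max(u-50,0),460);v0=min(max(v-75,0),270)
im[:,:400]=cv2.resize(c['im'][v0:v0+150,u0:u0+100],(400,600),interpolation=cv2.INTER_CUBIC)
u,v=proj(sc,[.4838,.2098,.15]).astype(int)
im[:,400:]=cv2.resize(sc['im'][v-37:v+38,u-25:u+25],(400,600),interpolation=cv2.INTER_CUBIC)
save('w7.png',im);print(u0,v0)
E
```

```text
t 26.7 local mm x,y 2.3 -81.5 tipz 221.2 F 1.0 0.6 -0.5 open 0.037360929202609604
t 26.85 local mm x,y -0.3 -82.2 tipz 216.0 F 0.1 0.5 -0.7 open 0.03698731854386527
[array([272.50622692,  96.92352931]), array([272.92230752,  96.4671987 ]), array([273.26387396,  96.09262821])] [228.02599774 225.15477041]
222 21
```

View pics/w7.png

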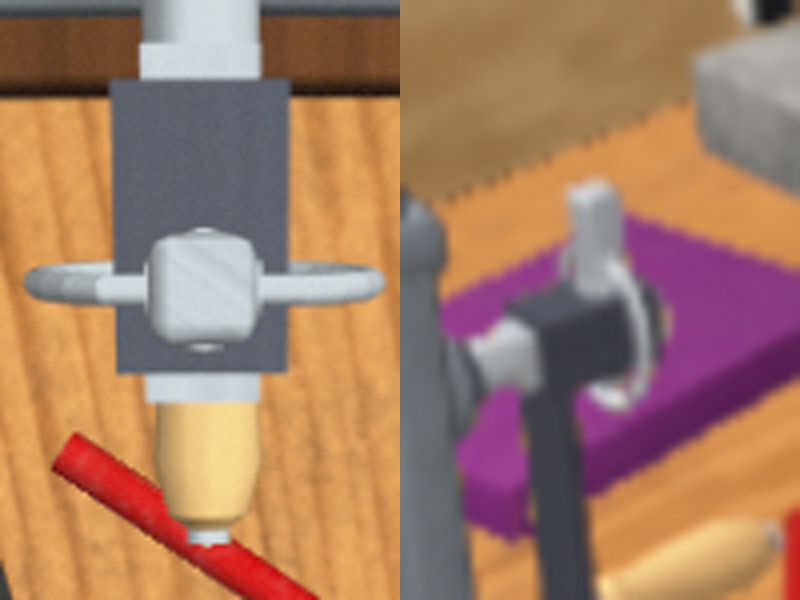

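The ring hangs upright round the socket, edge-on at (25–385, 285) in the wrist view, and has stayed there with the arm away. The collar is seated, so I'm handing the job in.

```bash
python3 -c "
from plant import robot
print(robot.close_job())"
```

```text
the job is handed in; nothing more can be done
None
```

The linchpin is seated through the socket and shaft with its collar home, the sprung ring is closed over the pin's tip and stayed there after the arm pulled away, the bystanders were not touched, and I handed the job in at about 27 s.

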